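Put the handlebar shifter in fourth for hub set-up

ROBOT

A 6-joint arm with a two-finger parallel gripper is mounted at the origin on the work surface. World frame = base frame: x ahead of the robot, y to its left, z up, the work surface at z = 0. Lengths are in m, angles in degrees, forces in N, time in s.
With the tool pointing down it reaches from about 0.375 to 0.9 m from the base axis. Payload 3.1 kg.
Tool frame: the origin (TCP) lies at the very end of the fingers, on their centre line; the grasp point (between the pads) lies 19 mm behind it; z points along the fingers, y is the line along which they close (so a half turn about z gives the same grasp; the last joint's range is limited). The gripper opens to 87 mm and grips with 3 to 60 N. Pads are 19 mm wide; open, the fingers measure 117 mm over their backs; the gripper's body (75 mm by 190 mm) begins 51 mm behind the grasp point.
Start: joints at [64.028, 30.224, 82.088, -0, 67.689, -10.227], TCP at [0.17, 0.602, 0.223] pointing down, gripper open.
Joint ranges: [-176.69, 176.69], [-43.24, 126.21], [12.49, 139.97], [-82, 262], [0, 151.66], [-163.58, 163.58]. Speed limits (degrees/s): [159.86, 159.86, 180, 180, 180, 180].

INTERFACE

Orientations are given as a 3x3 rotation matrix whose columns are the frame's x, y, z axes.
In Python, from rig import bot, imaging gives the robot as it stands.
- The arm moves only by the tool drive_tool, never from a script. Its argument "deltas" is text: rows parted by semicolons, each of 5 numbers parted by spaces: the finger opening in mm, from 0 to 87, then the shift along the world's x, y, z in mm, then the turn about the world's z in rad. In form: jaw dx dy dz twist; .... A call has 1 to 12 rows; each row is the pose to reach, as a shift and turn from the pose commanded when the call began; what a row does not reach only later rows make up. A row lasts 1/10 s, in which the tool goes at most 50 mm and 8.59 degrees, less where a joint would pass 70% of its speed; a pose out of reach is approached as far as the arm can. A call with a gripper value outside its range is refused whole. The fingers move at their own pace and stop on an object; the grip force is fixed at half the most. Time passes only in rows, so rows that repeat a pose let the fingers close. It gives the time, the measured TCP pose, the force, the opening and the grip force at its end, in the units of the state.
- bot.read_state(): the state, without advancing time (a new reading comes with each control period).
- imaging.capture(name): name is "scene" or "side" or "wrist"; returns the picture (420x560x3 uint8, red, green, blue); there is no depth.
- imaging.camera_model(name): a dict with "fx", "fy", "cx", "cy" (pixels), "T" (4x4, takes a point from camera to world coordinates). Camera axes: x right, y down, z forward; pixel columns grow to the right and rows downward; lengths in m; the calibration is good to about 2 mm. A picture is of the moment at which its call begins: read the wrist's pose just before it. camera_model takes no time and is no camera call; for the wrist camera it gives the pose at the moment of the call.
- bot.hand_in(): hands the job in; it is judged then, once.
The state is a dict: "time_s": time; "joint_positions": joint angles; "qvel": joint speeds; "tau": joint torques, N m; "position": TCP position; "tcp_rot": TCP orientation; "force": force on the tool from outside, world axes, zero at the start; "moment": the same for the moment, N m; "opening": opening from 0.0 (shut) to 1.0 (fully open); "grasp_force": force on a finger pad.
Only numpy, scipy, OpenCV 4.12 (cv2) and the standard library are available. Lean on these libraries where they do the work, as an engineer would, in place of code of your own. Each camera call takes 0.05 s, during which the arm holds its last target. There are 200 camera calls.

TASK

The handlebar in the vice is waiting for its hub-gear cable, which is fitted and set with the shifter in fourth: swing the shifter's thumb lever right back, anticlockwise seen from above, to its slack stop (that is first) and let it rest there, then click it clockwise three notches, one at a time with about half a second's rest in each. Leave it clicked into fourth with your hand off it, and leave the loose things on the bench where they are.

Things in the scene. Friction and masses are not known exactly. Their poses are not given: they have to be found in the camera images.
- bar_vice: fixed: blue bench vice (base 136 mm across, jaws 100 mm wide, 129 mm high) that grips a bare flat handlebar by its upright steerer stub (top of its stem 194 mm above the bench). Origin on the bench under the steerer; x points to the front of the bike, so the rider's right half of the bar is at -y. Nothing on it moves but the shifter's thumb lever
- bar_middle (a point): middle of the handlebar's axis, 70 mm ahead (+x of bar_vice) of the steerer and 165 mm above the bench. The bar runs along bar_vice's y, 700 mm long, 32 mm thick in the middle, 22 mm from 95 mm out; grips and brake levers at both ends, none higher than 184 mm above the bench
- shifter_pod (a point): middle of the top of the shifter's round black pod, 50 mm across, 200 mm above the bench, fixed on top of the bar 150 mm to the right (-y of bar_vice) of its middle; the only shifter on the bar. Its barrel adjuster (top 194 mm above the bench) points inboard, within 40 mm of the pod's axis. The thumb lever turns flat on top of the pod, about the pod's upright axis
- lever_pivot (a point): on the lever's upright pivot axis: top of the screw head on its aluminium hub, 210.5 mm above the bench; the hub is 43 mm across, its flat top 207.5 mm above the bench
- lever_paddle (a point): middle of the upright black thumb paddle at the end of the lever, 47 mm from the pivot axis, 212 mm above the bench. It is 24 mm long along the arm, 10 mm thick across it (the way it swings), 26 mm tall (199 to 225 mm above the bench); push it on either flat side, or pinch it across its thickness from above. Where it passes over the bar, the bar's top is 177 mm above the bench
- index_lever (a joint): lever angle, rad: 0 at the slack stop (first), growing clockwise from above to 2.20 at the far stop (eighth). 8 notches 0.314 (18 deg) apart; fourth is 0.942. At 0 it points 200 deg anticlockwise from bar_vice's x (to the rider, a little outboard). A sprung detent holds each notch; 6 to 8 N at the paddle, most at the start of a click, takes it over; past half way it snaps on alone
- y_wrench: loose black three-armed hex wrench, 145 mm across, 14 mm high, lying on the bench; origin under its middle
- part_carton: loose small cardboard carton with a paper band, 105 x 75 x 38 mm, on the bench; origin under its middle
- grease_tub: loose white tub, 68 mm across, 62 mm high, on the bench; origin under its middle
- bolt_dish: loose shallow steel dish, 100 mm across, 26 mm high, on the bench; origin under its middle

How it is judged:
By the outcome, as a careful person would: the job done as asked, in the order asked, and still so for the second after the job is handed in, with the robot touching nothing.
It also fails if it takes over 43 s, if anything falls off the work surface, if the arm or the gripper's body presses on something with over 40 N, if the wrist force passes 120 N, or if a joint passes its speed limit or range.

## Working session

There is one attempt and no reset: what is moved stays moved. The work goes in short steps, Python scripts to look and compute and a tool call to move; the robot and the scene stay as the last step left them, time stands still between calls to the robot, and variables do not carry over. Pictures are saved under pics/ and viewed, at most 10 in all, crops included, and the job is handed in when it is done.

Besides the shell and the picture viewer there is one more tool, called after ">>>" by a JSON object that holds its "method" and its "body". drive_tool: Moves the arm, as the interface text tells. Its arguments: {"type":"object","properties":{"deltas":{"type":"string"}},"required":["deltas"]}

```bash
mkdir -p pics; python3 - <<'E'
from rig import bot, imaging
import cv2, numpy as np
for n in ("scene","side"):
    im=imaging.capture(n); cv2.imwrite(f"pics/{n}0.png",cv2.resize(im[:,:,::-1],(800,600),interpolation=cv2.INTER_CUBIC))
    m=imaging.camera_model(n); print(n,m["fx"],m["cx"],m["cy"],np.round(m["T"],3).tolist())
s=bot.read_state(); print(s["time_s"],s["position"],np.round(s["tcp_rot"],3).tolist(),s["opening"])
E
```

```text
scene 392.1072424063121 275.42002532530495 211.57381561511986 [[0.072, 0.855, -0.514, 1.049], [0.997, -0.068, 0.026, -0.039], [-0.013, -0.515, -0.857, 1.013], [0.0, 0.0, 0.0, 1.0]]
side 477.3381666887206 281.0530023856971 204.401818512937 [[0.83, -0.31, 0.464, 0.008], [-0.558, -0.492, 0.668, -0.731], [0.021, -0.813, -0.581, 0.785], [0.0, 0.0, 0.0, 1.0]]
0.1 [0.16928663 0.60096394 0.22168718] [[-0.962, 0.271, -0.001], [0.271, 0.962, -0.002], [0.0, -0.002, -1.0]] 0.9979203133054958
```

View pics/scene0.png

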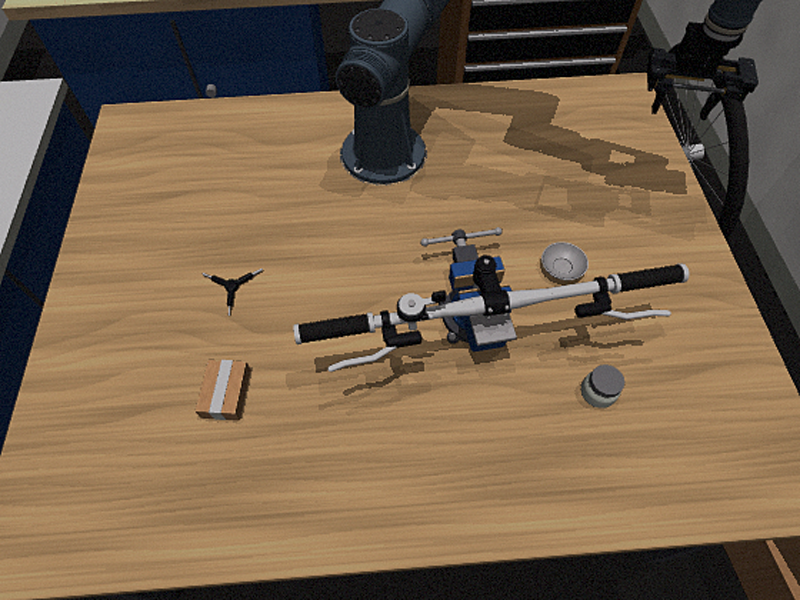

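View pics/side0.png

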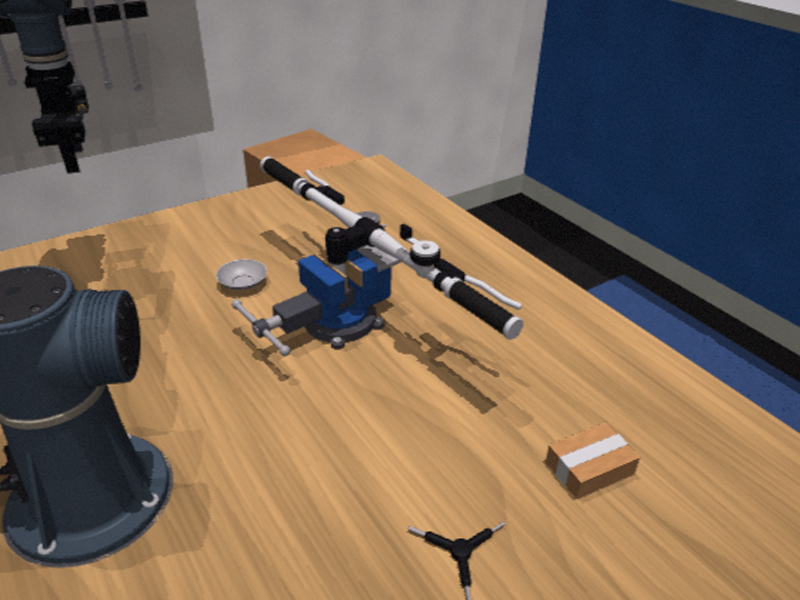

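The bar runs across the view, with the shifter hub at scene (411,303) and side (425,247). The paddle may be at side (405,230). I'll enlarge both.

```bash
cat > h.py <<'E'
import numpy as np
from rig import bot, imaging
def ray(n,u,v,z,m=None):  # full-res pixel -> world at height z
    m=m or imaging.camera_model(n); T=np.array(m["T"])
    d=T[:3,:3]@[(u-m["cx"])/m["fx"],(v-m["cy"])/m["fy"],1]; o=T[:3,3]
    return o+d*(z-o[2])/d[2]
def proj(n,p,m=None):
    m=m or imaging.camera_model(n); T=np.array(m["T"]); c=T[:3,:3].T@(np.array(p)-T[:3,3])
    return np.array([m["fx"]*c[0]/c[2]+m["cx"],m["fy"]*c[1]/c[2]+m["cy"]])
E
python3 - <<'E'
from h import *
import cv2
k=.7
a=cv2.imread("pics/scene0.png");b=cv2.imread("pics/side0.png")
c=np.hstack([cv2.resize(a[255:355,350:480],None,fx=3,fy=3),cv2.resize(b[205:305,370:500],None,fx=3,fy=3)])
cv2.imwrite("pics/crop0.png",c)
print("hub",ray("scene",411*k,303*k,.2085),ray("side",425*k,246*k,.2085))
print("stem",ray("scene",486*k,261*k,.194),ray("side",336*k,233*k,.194))
print("ends",ray("scene",297*k,333*k,.165),ray("scene",686*k,272*k,.165),ray("side",513*k,327*k,.165),ray("side",266*k,163*k,.165))
print("paddle side",ray("side",405*k,231*k,.212),"scene",ray("scene",438*k,296*k,.212))
E
```

```text
hub [0.57029314 0.01484601 0.2085    ] [0.57065356 0.01633517 0.2085    ]
stem [0.48557439 0.15647813 0.194     ] [0.48132593 0.14886938 0.194     ]
ends [ 0.58848924 -0.18212246  0.165     ] [0.51899874 0.51953391 0.165     ] [ 0.59162057 -0.17949964  0.165     ] [0.52163154 0.52085667 0.165     ]
paddle side [0.56652413 0.06765837 0.212     ] scene [0.56236382 0.06092724 0.212     ]
```

View pics/crop0.png

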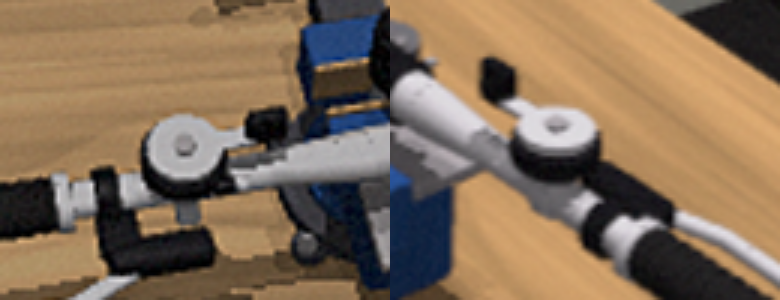

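Enlarged, the paddle is at scene (438.7,296.3) and side (406,231). That puts it 49 mm from the hub (given as 47), at about 97° world, which is near 7th. The bar yaw is about +5.7°. I'll move to hover above the paddle and look again with the wrist camera.

>>> {"method": "drive_tool", "body": {"deltas": "40 0 0 60 0; 40 20 -30 100 -0.1; 40 50 -70 100 -0.25; 40 80 -110 100 -0.4; 40 110 -150 100 -0.55; 40 140 -190 100 -0.7; 40 170 -230 100 -0.85; 40 200 -270 100 -1; 40 230 -310 100 -1.15; 40 260 -350 100 -1.17; 40 290 -390 100 -1.17; 40 320 -430 100 -1.17"}}

```text
time_s: 1.3
position: [0.4857, 0.1757, 0.3223]
tcp_rot: [[-0.125, 0.992, -0.001], [0.992, 0.125, 0.0], [0.0, -0.001, -1.0]]
force: [0.2, 0.0, -0.2]
opening: 0.459
grasp_force: 0.0
```

>>> {"method": "drive_tool", "body": {"deltas": "40 25 -35 0 0; 40 50 -70 0 0; 40 76 -107 0 0; 40 76 -107 0 0; 40 76 -107 0 0"}}

```text
time_s: 1.8
position: [0.5609, 0.0697, 0.3217]
tcp_rot: [[-0.123, 0.992, -0.002], [0.992, 0.123, 0.001], [0.001, -0.002, -1.0]]
force: [-1.0, 1.0, -1.0]
opening: 0.455
grasp_force: 0.0
```

```bash
python3 - <<'E'
from h import *
import cv2
m=imaging.camera_model("wrist");im=imaging.capture("wrist")
cv2.imwrite("pics/w1.png",cv2.resize(im[:,:,::-1],(800,600),interpolation=cv2.INTER_CUBIC))
np.save("w1.npy",m,allow_pickle=True)
s=bot.read_state();print(s["time_s"],s["position"],np.round(s["tcp_rot"],3).tolist(),np.round(s["joint_positions"],1),s["force"])
print(np.round(m["T"],3).tolist(),m["fx"])
E
```

```text
1.85 [0.56025953 0.07071626 0.32183823] [[-0.125, 0.992, -0.002], [0.992, 0.125, 0.001], [0.001, -0.002, -1.0]] [ -4.2  19.8  83.4   0.   77.  -11.4] [-0.20578035  0.11557717  0.86652789]
[[0.992, 0.12, 0.028, 0.553], [0.124, -0.963, -0.241, 0.135], [-0.002, 0.243, -0.97, 0.483], [0.0, 0.0, 0.0, 1.0]] 357.01952935922935
```

View pics/w1.png

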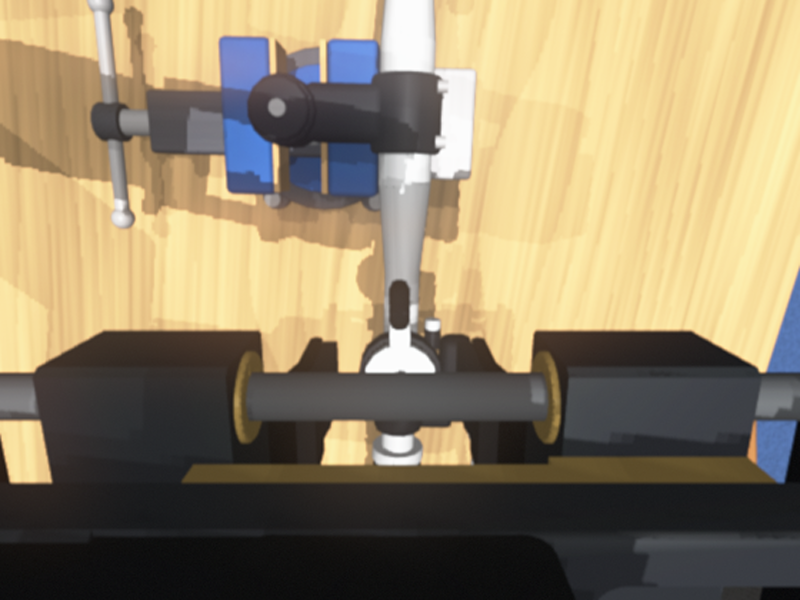

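The wrist view shows the paddle's upright shape at (399,283)–(399,328), the stem cap at (277,107), the stem clamp's mid at (408,112), and the hub's upper arc near (401,340), partly hidden.

```bash
python3 - <<'E'
from h import *
m=np.load("w1.npy",allow_pickle=True).item();k=.7
r=lambda u,v,z:np.round(ray(0,u*k,v*k,z,m),4)[:2]
print("pad far top",r(399,281,.225),"near-bottom/top",r(399,310,.225),r(399,328,.2),"stem",r(277,105,.194),"clamp",r(408,112,.181),"bar top edge mids",r(410,20,.176),r(404,215,.178))
print("hub w/ guess",proj(0,[.5705,.0165,.2075],m)/k)
for n in("scene","side"):print(n,[np.round(proj(n,p)/k,1) for p in([.5705,.0165,.2105],[.564,.063,.212])])
E
```

```text
pad far top [0.561  0.0788] near-bottom/top [0.5629 0.0633] [0.5652 0.0456] stem [0.4851 0.1595] clamp [0.5552 0.166 ] bar top edge mids [0.5502 0.2138] [0.5603 0.1087]
hub w/ guess [401.80062543 380.35963588]
scene [array([412. , 302.4]), array([439.3, 296.7])]
side [array([424.9, 244.9]), array([405.3, 232.6])]
```

>>> {"method": "drive_tool", "body": {"deltas": "30 3 -6 0 0; 30 3 -6 -20 0; 30 3 -6 -40 0; 30 3 -6 -60 0; 30 3 -6 -82 0; 30 3 -6 -82 0; 30 3 -6 -82 0; 30 3 -6 -82 0"}}

```text
time_s: 2.65
position: [0.5649, 0.0649, 0.242]
tcp_rot: [[-0.127, 0.992, 0.003], [0.992, 0.127, -0.0], [-0.001, 0.003, -1.0]]
force: [-0.2, 0.3, 0.7]
opening: 0.344
grasp_force: 0.0
```

```bash
python3 - <<'E'
from h import *
import cv2
a=imaging.capture("scene")[:,:,::-1];b=imaging.capture("side")[:,:,::-1]
k=.7
f=lambda im,x,y:cv2.resize(im[int(y*k):int(y*k)+105,int(x*k):int(x*k)+98],None,fx=4,fy=4,interpolation=cv2.INTER_CUBIC)
cv2.imwrite("pics/c2.png",np.hstack([f(a,360,210),f(b,340,150)]))
s=bot.read_state();print(s["time_s"],s["position"],np.round(s["tcp_rot"],3).tolist(),s["force"],s["opening"])
E
```

```text
2.75 [0.56486858 0.06470936 0.24198039] [[-0.126, 0.992, 0.003], [0.992, 0.126, -0.0], [-0.001, 0.003, -1.0]] [-0.70642156 -0.19589813  0.13674078] 0.3445001080832075
```

View pics/c2.png

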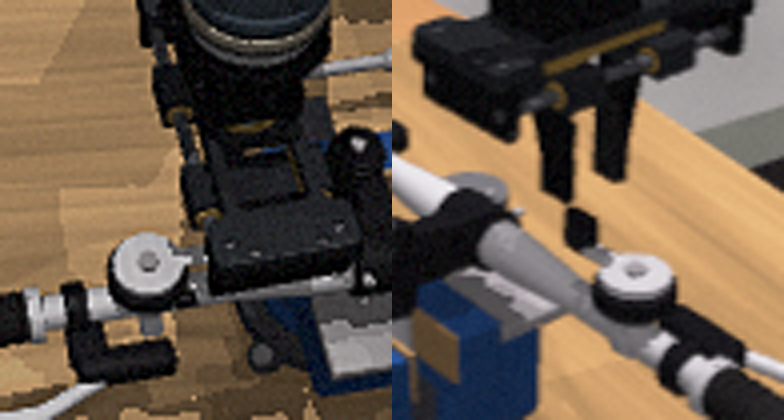

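The fingertips straddle the paddle: side-crop tips at (563,195) and (612,175), paddle top at (580,212). I'll descend next.

>>> {"method": "drive_tool", "body": {"deltas": "30 -1 -1 -12 0; 30 -1 -1 -24 0; 30 -1 -1 -35 0; 30 -1 -1 -35 0; 20 -1 -1 -35 0; 20 -1 -1 -35 0; 20 -1 -1 -35 0; 20 -1 -1 -35 0"}}

```text
time_s: 3.55
position: [0.5634, 0.0635, 0.206]
tcp_rot: [[-0.126, 0.992, 0.001], [0.992, 0.126, -0.0], [-0.0, 0.001, -1.0]]
force: [-0.5, -0.2, -0.6]
opening: 0.234
grasp_force: 0.0
```

```bash
python3 - <<'E'
from h import *
s=bot.read_state();p=s["position"];R=np.array(s["tcp_rot"]);print(s["time_s"],p,np.degrees(np.arctan2(R[1,1],R[0,1])),s["force"],s["opening"]*87,s["grasp_force"])
C=np.array([.570,.0165]);r=.048
a0=97.5
for a in np.r_[np.arange(102.5,205,5),205.5,208.5]:
    t=np.radians(a); q=C+r*np.array([np.cos(t),np.sin(t)])-p[:2]
    print(a,np.round(q*1000,1),round(np.radians(a-a0),2))
E
```

```text
3.55 [0.56338609 0.06350829 0.20599451] 7.2190446545059315 [-0.48506322 -0.15222015 -0.55640898] 20.401343564149133 0.0
102.5 [-3.8 -0.1] 0.09
107.5 [-7.8 -1.2] 0.17
112.5 [-11.8  -2.7] 0.26
117.5 [-15.6  -4.4] 0.35
122.5 [-19.2  -6.5] 0.44
127.5 [-22.6  -8.9] 0.52
132.5 [-25.8 -11.6] 0.61
137.5 [-28.8 -14.6] 0.7
142.5 [-31.5 -17.8] 0.79
147.5 [-33.9 -21.2] 0.87
152.5 [-36.  -24.8] 0.96
157.5 [-37.7 -28.6] 1.05
162.5 [-39.2 -32.6] 1.13
167.5 [-40.2 -36.6] 1.22
172.5 [-41.  -40.7] 1.31
177.5 [-41.3 -44.9] 1.4
182.5 [-41.3 -49.1] 1.48
187.5 [-41.  -53.3] 1.57
192.5 [-40.2 -57.4] 1.66
197.5 [-39.2 -61.4] 1.75
202.5 [-37.7 -65.4] 1.83
205.5 [-36.7 -67.7] 1.88
208.5 [-35.6 -69.9] 1.94
```

>>> {"method": "drive_tool", "body": {"deltas": "18 -4 0 0 0.09; 18 -8 -1 0 0.17; 18 -12 -3 0 0.26; 18 -16 -4 0 0.35; 18 -19 -7 0 0.44; 18 -23 -9 0 0.52; 18 -26 -12 0 0.61; 18 -29 -15 0 0.7; 18 -31 -18 0 0.79; 18 -34 -21 0 0.87; 18 -36 -25 0 0.96; 18 -36 -25 0 0.96"}}

```text
time_s: 4.75
position: [0.527, 0.0383, 0.2059]
tcp_rot: [[-0.885, 0.466, 0.0], [0.466, 0.885, -0.0], [-0.0, -0.0, -1.0]]
force: [-0.3, -0.2, -0.6]
opening: 0.206
grasp_force: 0.0
```

```bash
python3 - <<'E'
from h import *
import cv2
s=bot.read_state();p=s["position"];R=np.array(s["tcp_rot"]);print(s["time_s"],p,np.degrees(np.arctan2(R[1,1],R[0,1])),s["force"],s["opening"]*87,s["grasp_force"])
a=imaging.capture("scene")[:,:,::-1];b=imaging.capture("side")[:,:,::-1]
k=.7
f=lambda im,x,y:cv2.resize(im[int(y*k):int(y*k)+105,int(x*k):int(x*k)+98],None,fx=4,fy=4,interpolation=cv2.INTER_CUBIC)
cv2.imwrite("pics/c3.png",np.hstack([f(a,360,210),f(b,340,170)]))
E
```

```text
4.75 [0.52702342 0.03834109 0.20586391] 62.20557575856936 [-0.284161   -0.1790763  -0.62153017] 17.95027607544804 0.0
```

View pics/c3.png

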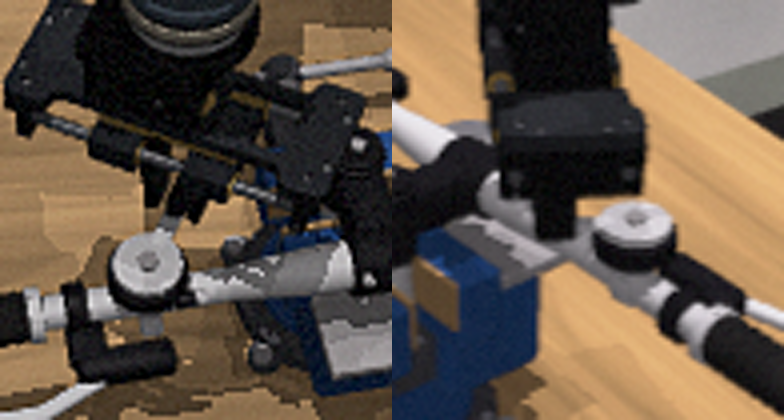

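The lever arm, at scene crop (172,225), follows between the fingers. I'll carry on to the stop.

>>> {"method": "drive_tool", "body": {"deltas": "18 -2 -4 0 0.09; 18 -3 -8 0 0.17; 18 -4 -12 0 0.26; 18 -5 -16 0 0.35; 18 -5 -20 0 0.44; 18 -5 -24 0 0.52; 18 -5 -28 0 0.61; 18 -4 -32 0 0.7; 18 -3 -36 0 0.79; 18 -2 -40 0 0.87; 18 -1 -43 0 0.92; 18 0 -45 0 0.98"}}

```text
time_s: 6.05
position: [0.5273, -0.0065, 0.2057]
tcp_rot: [[-0.879, -0.476, 0.0], [-0.476, 0.879, -0.0], [-0.0, -0.0, -1.0]]
force: [0.2, 0.5, -0.3]
opening: 0.206
grasp_force: 0.0
```

>>> {"method": "drive_tool", "body": {"deltas": "18 0.6 -1 0 0.02; 18 1.1 -2 0 0.04; 18 1.1 -2 0 0.04; 18 1.1 -2 0 0.04"}}

```text
time_s: 6.45
position: [0.5282, -0.0082, 0.2056]
tcp_rot: [[-0.861, -0.509, 0.0], [-0.509, 0.861, 0.0], [-0.0, 0.0, -1.0]]
force: [-0.5, 2.4, -0.0]
opening: 0.21
grasp_force: 0.7
```

>>> {"method": "drive_tool", "body": {"deltas": "18 0.5 -0.9 0 0.02; 18 1 -1.8 0 0.02; 18 1 -1.8 0 0.02; 18 1 -1.8 0 0.02"}}

```text
time_s: 6.85
position: [0.5283, -0.0083, 0.2055]
tcp_rot: [[-0.85, -0.527, -0.002], [-0.527, 0.85, 0.004], [-0.001, 0.004, -1.0]]
force: [-0.9, 6.8, 1.8]
opening: 0.207
grasp_force: 3.2
```

>>> {"method": "drive_tool", "body": {"deltas": "18 1 -1.7 0 0; 18 1 -1.7 0 0; 18 1 -1.7 0 0"}}

```text
time_s: 7.15
position: [0.5283, -0.0084, 0.2053]
tcp_rot: [[-0.85, -0.526, -0.004], [-0.526, 0.85, 0.007], [-0.001, 0.008, -1.0]]
force: [-2.0, 10.5, 3.3]
opening: 0.209
grasp_force: 5.0
```

```bash
python3 - <<'E'
from h import *
import cv2
s=bot.read_state();p=s["position"];R=np.array(s["tcp_rot"]);print(s["time_s"],p,np.degrees(np.arctan2(R[1,1],R[0,1])),s["force"],s["opening"]*87,s["grasp_force"])
a=imaging.capture("scene")[:,:,::-1];b=imaging.capture("side")[:,:,::-1]
k=.7
f=lambda im,x,y:cv2.resize(im[int(y*k):int(y*k)+105,int(x*k):int(x*k)+98],None,fx=4,fy=4,interpolation=cv2.INTER_CUBIC)
cv2.imwrite("pics/c4.png",np.hstack([f(a,350,220),f(b,340,170)]))
E
```

```text
7.15 [ 0.52833678 -0.00843641  0.20532412] 121.74613679372047 [-1.96570571 10.49210912  3.31363036] 18.201704398407045 5.037987056421116
```

View pics/c4.png

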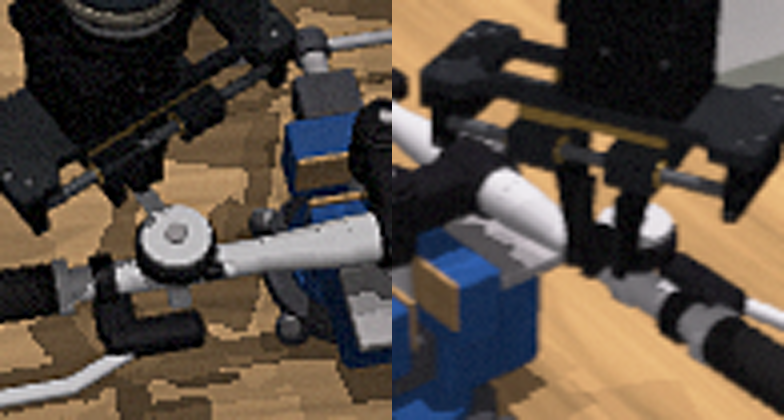

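The lever is hard against the stop: rigid at about 11 N, and pointing where first should be. I'll back off to centre and let it rest there.

>>> {"method": "drive_tool", "body": {"deltas": "18 -2 4 0 -0.05; 18 -3.8 7.8 0 -0.11; 18 -3.8 7.8 0 -0.11; 18 -3.8 7.8 0 -0.11; 18 -3.8 7.8 0 -0.11; 18 -3.8 7.8 0 -0.11; 18 -3.8 7.8 0 -0.11; 18 -3.8 7.8 0 -0.11"}}

```text
time_s: 8.05
position: [0.5264, -0.0043, 0.2055]
tcp_rot: [[-0.903, -0.431, -0.0], [-0.431, 0.903, -0.0], [0.0, -0.0, -1.0]]
force: [-0.1, -0.5, 0.2]
opening: 0.203
grasp_force: 0.0
```

>>> {"method": "drive_tool", "body": {"deltas": "18 -1.1 2.8 0 -0.06; 18 -2.1 5.6 0 -0.12; 18 -3 8.5 0 -0.19; 18 -3.7 11.5 0 -0.25; 18 -4.3 14.4 0 -0.314; 18 -4.3 14.4 0 -0.314; 18 -4.3 14.4 0 -0.314; 18 -4.3 14.4 0 -0.314; 18 -4.3 14.4 0 -0.314; 18 -4.3 14.4 0 -0.314"}}

```text
time_s: 9.05
position: [0.5221, 0.0102, 0.2056]
tcp_rot: [[-0.991, -0.131, 0.0], [-0.131, 0.991, -0.0], [-0.0, -0.0, -1.0]]
force: [0.0, -0.2, -0.2]
opening: 0.204
grasp_force: 0.0
```

```bash
python3 - <<'E'
from h import *
import cv2
s=bot.read_state();p=s["position"];R=np.array(s["tcp_rot"]);d=p[:2]-[.570,.0165];print(s["time_s"],p,np.degrees(np.arctan2(R[1,1],R[0,1])),np.degrees(np.arctan2(d[1],d[0]))%360,np.hypot(*d),s["force"],s["opening"]*87,s["grasp_force"])
a=imaging.capture("scene")[:,:,::-1];b=imaging.capture("side")[:,:,::-1]
k=.7
f=lambda im,x,y:cv2.resize(im[int(y*k):int(y*k)+105,int(x*k):int(x*k)+98],None,fx=4,fy=4,interpolation=cv2.INTER_CUBIC)
cv2.imwrite("pics/c5.png",np.hstack([f(a,350,220),f(b,340,170)]))
E
```

```text
9.05 [0.52207423 0.01018158 0.20555417] 97.53305433145533 187.51042332936888 0.04834047779010635 [ 0.04498823 -0.16130606 -0.24764561] 17.734396823686655 0.0
```

View pics/c5.png

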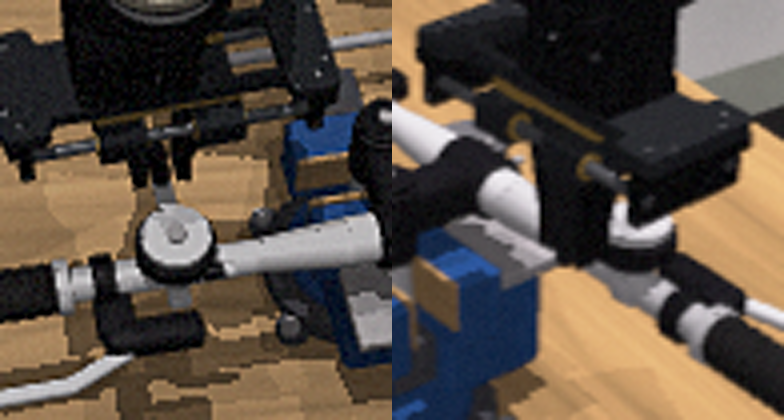

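The force is zero, and the arm at scene crop (163,190) lies between the fingers, so second has clicked in. Now the next two clicks.

>>> {"method": "drive_tool", "body": {"deltas": "18 -0.3 3 0 -0.06; 18 -0.4 6 0 -0.12; 18 -0.3 9 0 -0.19; 18 0 12 0 -0.25; 18 0.4 15 0 -0.314; 18 0.4 15 0 -0.314; 18 0.4 15 0 -0.314; 18 0.4 15 0 -0.314; 18 0.4 15 0 -0.314; 18 0.4 15 0 -0.314; 18 0.4 15 0 -0.314"}}

```text
time_s: 10.25
position: [0.5225, 0.0252, 0.2055]
tcp_rot: [[-0.983, 0.182, -0.0], [0.182, 0.983, 0.0], [0.0, -0.0, -1.0]]
force: [0.1, 0.2, -0.9]
opening: 0.204
grasp_force: 0.0
```

>>> {"method": "drive_tool", "body": {"deltas": "18 0.7 2.9 0 -0.06; 18 1.6 5.8 0 -0.12; 18 2.6 8.7 0 -0.19; 18 3.7 11.5 0 -0.25; 18 5 14.2 0 -0.314; 18 5 14.2 0 -0.314; 18 5 14.2 0 -0.314; 18 5 14.2 0 -0.314; 18 5 14.2 0 -0.314; 18 5 14.2 0 -0.314; 18 5 14.2 0 -0.314"}}

```text
time_s: 11.35
position: [0.5274, 0.0394, 0.2056]
tcp_rot: [[-0.879, 0.477, 0.0], [0.477, 0.879, -0.0], [-0.0, -0.0, -1.0]]
force: [0.1, 0.3, -0.6]
opening: 0.205
grasp_force: 0.0
```

Next I'll open the fingers a little, lift straight up and retreat, then check.

>>> {"method": "drive_tool", "body": {"deltas": "24 0 0 0 0; 24 0 0 0 0; 24 0 0 15 0; 24 0 0 30 0; 24 0 0 50 0; 24 0 0 80 0; 24 -20 40 100 0; 24 -40 80 120 0; 24 -60 120 120 0; 24 -60 120 120 0; 24 -60 120 120 0"}}

```text
time_s: 12.45
position: [0.467, 0.1601, 0.3257]
tcp_rot: [[-0.88, 0.474, 0.001], [0.474, 0.88, -0.0], [-0.001, -0.0, -1.0]]
force: [0.9, -0.8, 0.4]
opening: 0.277
grasp_force: 0.0
```

```bash
python3 - <<'E'
from h import *
import cv2
s=bot.read_state();print(s["time_s"],s["position"],s["force"])
a=imaging.capture("scene")[:,:,::-1];b=imaging.capture("side")[:,:,::-1]
k=.7
f=lambda im,x,y:cv2.resize(im[int(y*k):int(y*k)+105,int(x*k):int(x*k)+98],None,fx=4,fy=4,interpolation=cv2.INTER_CUBIC)
cv2.imwrite("pics/c6.png",np.hstack([f(a,350,220),f(b,340,170)]))
for g in(3,4,5):
    t=np.radians(205.5-18*(g-1));P=[.570+.047*np.cos(t),.0165+.047*np.sin(t),.212]
    u=(proj("scene",P)-[245,154])*4;v=(proj("side",P)-[238,119])*4+[392,0];print(g,u,v)
E
```

```text
12.45 [0.46696035 0.16012689 0.32574298] [ 0.88234441 -0.78868679  0.36871767]
3 [180.82056318 163.18515487] [553.70918338 223.76662352]
4 [204.21957417 168.36057049] [547.40676484 210.39102403]
5 [224.83591486 179.37549264] [549.18430268 197.0469054 ]
```

View pics/c6.png

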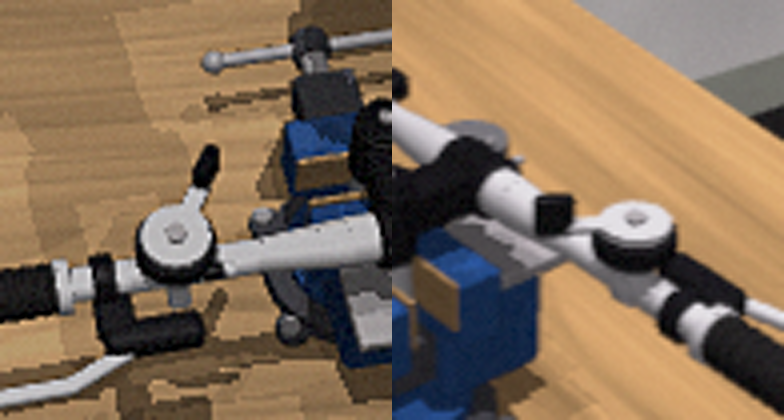

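The paddle is at scene crop (205,167) and side crop (553,212). Fourth was predicted at (204,168) and (547,210), so it is in fourth with the hand clear.

```bash
python3 -c "
from rig import bot
print(bot.hand_in())"
```

```text
the job is handed in; nothing more can be done
None
```

The shifter was swung back to its slack stop in first and rested there, then clicked clockwise three notches with about half a second's rest in each; it is now in fourth with the hand clear, the loose things were not touched, and the job is handed in at about 12.5 s.

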